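# Show a loose bead to the lens viewer

### The job

Turn the lens turret one click counter-clockwise (seen from above), so that its widest lens stands at the brass pointer, and let go of the knob. Then take the tray that has the loose bead in it by its upright grip, carry it level so the bead stays in its pocket, and hold it still and level with the bead pocket centred about 5 cm above the widest lens. Finish while holding it there; leave the empty tray and the other things on the bench alone.

Things in the scene. Friction and masses are not known exactly. Their poses are not given: they have to be found in the camera images.
- view_point (a point): Fixed viewing point of the lens viewer, 67 mm above the bench, 75 mm from the turret's axis, beside the brass pointer. The lens that stands at the pointer has the centre of its top face here. x axis: from the pointer to the turret's axis; z up.
- viewer: Fixed lens viewer, origin on the bench under the turret's axis: round grey base 250 mm across, 30 mm high, carrying an aluminium turret disc 200 mm across, top face 45 mm above the bench. Pointer: small brass block on the base just outside the disc, 115 mm from the axis towards -x, top 53 mm above the bench.
- turret_knob (a point): Grip point on the turret's axis, 75 mm above the bench, turning with it. The knob is an upright black bar 40 mm long (x axis), 14 mm thick (y axis, pinch here), top 93 mm above the bench, on a round foot 52 mm across whose top is 51 mm above the bench. Three lens barrels stand 75 mm from the axis, tops 67 mm above the bench.
- wide_lens (a point): Centre of the top face of the widest lens, 38 mm across, 67 mm above the bench; it turns with the turret. The other two lenses are 28 and 20 mm across.
- turret (a joint): Turret angle in rad, growing counter-clockwise seen from above. Spring detents at -1.047, 0 and +1.047, end stops at -1.15 and +1.15. Starts in or near detent 0, the middle-sized lens at the pointer; at +1.047 the widest lens is there. About 0.15 N m moves it from detent to detent; let go past about 0.6 rad it snaps on to +1.047.
- tray_grip (a point): Grip point of the tray with the bead, 45 mm above its underside. The tray is a black plate 130 mm long (x axis), 60 mm wide (y), 6 mm thick, standing on the bench at the start; the grip is an upright wooden fin in its middle, 26 mm along x, 12 mm thick along y (pinch here), top 62 mm above the underside. About 0.18 kg, balanced near the grip.
- tray_pocket (a point): Centre of the floor of the bead pocket of that tray, 42 mm from the grip towards the tray's +x end, 6 mm above its underside. The pocket is a shallow dark grey plastic ring, 32 mm inside, 40 mm outside, rim 4 mm high. At the other end is a flat aluminium plate 30 x 40 mm, 4 mm high.
- bead_center (a point): Centre of the loose bead, a glossy white ball of 22 mm diameter and 15 g, rolling freely in the pocket; a jerk or a steep tilt makes it jump the rim.
- spare_grip (a point): Bystander: the same point on the empty tray, of the same shape and size as the other but with no bead. Leave it alone.
- cup_mid (a point): Bystander: open steel cup, 70 mm across, 80 mm high; point half-way up its axis. Leave it alone.
- glue_mid (a point): Bystander: white plastic glue bottle, 48 mm across, 110 mm high; point half-way up. Leave it alone.
- jar_mid (a point): Bystander: amber glass jar with a steel cap, 64 mm across, 75 mm high; point half-way up. Leave it alone.
- tape_mid (a point): Bystander: cardboard ring (tape core) lying flat, 90 mm across, 24 mm high; its centre, 12 mm up. Leave it alone.
- spool_mid (a point): Bystander: bare wooden spool standing upright, 40 mm across, 40 mm high; point half-way up. Leave it alone.
- brush_mid (a point): Bystander: brush about 170 mm long lying flat; point near its middle. Leave it alone.
Mind the look-alikes: they are no part of the job. Leave any orange or pink look-alike of the part that bears tray_grip alone.

How it is judged:
By the outcome, as a careful person would: the job done as asked, in the order asked, and still so for the second after the job is handed in, while the arm keeps its last pose, push and grip.
It also fails if it takes over 62 s, if anything falls off the work surface, if the arm or the gripper's body presses on something with over 40 N, if the wrist force passes 120 N, or if a joint passes its speed limit or range.

### The arm

A 7-joint arm with a two-finger parallel gripper is mounted at the origin on the work surface. World frame = base frame: x ahead of the robot, y to its left, z up, the work surface at z = 0. Lengths are in m, angles in rad, forces in N, time in s.
With the tool pointing down it reaches from about 0.425 to 0.875 m from the base axis. Payload 8.4 kg.
Tool frame: the origin (TCP) lies on the centre line of the jaws, within the pads' length; the fingertips stand 19 mm ahead of it and the grasp point (between the pads) is the TCP; z points along the fingers, y is the direction in which the jaws open and shut (so a half turn about z gives the same grasp; the last joint's range is limited). The gripper opens to 87 mm and grips with 3 to 60 N. Pads are 19 mm wide; open, the fingers measure 117 mm over their backs; the gripper's body (75 mm by 190 mm) begins 51 mm behind the grasp point.
Start: joints at [1.1, 0.333, 0.04, 1.465, -0.013, 1.343, -0.059], TCP at [0.236, -0.606, 0.242] pointing down, gripper open.
Joint ranges: [-2.58, 2.58], [-0.38, 2.09], [-1.3, 1.39], [0.25, 2.4], [-1.5, 4.64], [0.08, 2.09], [-2.65, 2.65]. Speed limits (rad/s): [2.22, 2.22, 2.79, 2.79, 3.14, 3.14, 3.14].

### API

Orientations are given as a rotation vector (axis times angle).
In Python, from plant import r, jaws, imaging, monitor gives the robot as it stands. Calls block until the motion is done:
- r.move_ptp(position, orientation): joint-space move of the TCP to a pose.
- r.movel(position, orientation=None, feed=0.15, until_force=None): straight line of the TCP; orientation=None keeps the orientation; feed is the mean speed in m/s. With until_force (N) it stops when the force on the tool has changed by that much, and returns True; else False.
- r.movej(angles): joint-space move.
- jaws.set_gripper(opening, grip_force=None): opening from 0.0 (shut) to 1.0 (fully open); grip_force is the grip in N (None keeps the last); returns when the fingers have stopped.
- r.dwell(seconds).
- r.ik(position, orientation): joint angles nearest the present ones, or None.
- imaging.snapshot(name): name is "side" or "top" or "wrist"; returns the picture (420x560x3 uint8, red, green, blue); there is no depth.
- imaging.calibration(name): a dict with "fx", "fy", "cx", "cy" (pixels), "distortion" ([k1, k2, p1, p2, k3] as OpenCV has them; the pictures are not rectified), "pose" (4x4, takes a point from camera to world coordinates); the wrist camera has in their place "T_tool_cam" (4x4, takes a point from camera to tool coordinates, whose origin is the TCP and whose axes are the flange's). Camera axes: x right, y up, looking along -z (the intrinsics and any distortion apply to the point x, -y, -z); pixel columns grow to the right and rows downward; lengths in m; the calibration is good to about 2 mm. A picture is of the moment at which its call begins: read the wrist's pose just before it. calibration takes no time and is no camera call.
A pose or a line that the arm cannot do raises r.PlanningError and nothing moves.
- r.sign_off(): hands the job in, once; it reports no verdict.
Readings, each from a call of its own:
- monitor.read_time_s(): time.
- monitor.read_joint_pos(): joint angles.
- monitor.read_dq(): joint speeds.
- monitor.read_effort(): joint torques, N m.
- monitor.read_tcp_pos(): TCP position.
- monitor.read_tool_rot(): TCP orientation.
- monitor.read_ft_force(): force on the tool from outside, world axes, zero at the start.
- monitor.read_torque(): the same for the moment, N m.
- monitor.read_gripper_width(): opening from 0.0 (shut) to 1.0 (fully open).
Only numpy, scipy, OpenCV 4.12 (cv2) and the standard library are available. Lean on these libraries where they do the work, as an engineer would, in place of code of your own. Each camera call takes 0.05 s, during which the arm holds its last target.

## Working session

There is one attempt and no reset: what is moved stays moved. The work goes in short steps, each a Python script; the robot and the scene stay as the last script left them, time stands still between calls to the robot, and variables do not carry over. Pictures are saved under pics/ and viewed, and the job is handed in when it is done.

```bash
ls; mkdir -p pics
python3 - <<'E'
from plant import r,jaws,imaging,monitor
import cv2,numpy as np
for n in("side","top","wrist"):
    cv2.imwrite(f"pics/{n}0.png",imaging.snapshot(n)[...,::-1])
    c=imaging.calibration(n); print(n,{k:np.round(v,4).tolist() for k,v in c.items()})
print(monitor.read_tcp_pos(),monitor.read_tool_rot(),monitor.read_time_s())
E
```

```text
pics
side {'fx': 452.3307, 'fy': 452.3307, 'cx': 285.7697, 'cy': 213.8798, 'distortion': [-0.0806, 0.0, 0.0, 0.0, 0.0], 'pose': [[-0.8806, 0.3229, -0.3468, 0.081], [-0.4739, -0.5956, 0.6486, 0.8487], [0.0029, 0.7355, 0.6775, 0.9779], [0.0, 0.0, 0.0, 1.0]]}
top {'fx': 429.6733, 'fy': 429.6733, 'cx': 285.6539, 'cy': 211.0925, 'distortion': [-0.0135, 0.0, 0.0, 0.0, 0.0], 'pose': [[-0.0021, 0.9791, -0.2035, 0.2954], [-1.0, -0.0016, 0.0026, -0.0208], [0.0022, 0.2035, 0.9791, 1.4655], [0.0, 0.0, 0.0, 1.0]]}
wrist {'fx': 314.2014, 'fy': 314.2014, 'cx': 282.3475, 'cy': 212.2969, 'distortion': [-0.0633, 0.0, 0.0, 0.0, 0.0], 'T_tool_cam': [[0.001, 0.9698, 0.2438, 0.066], [1.0, -0.001, 0.0002, -0.0013], [0.0004, 0.2438, -0.9698, -0.1433], [0.0, 0.0, 0.0, 1.0]]}
[ 0.23601218 -0.60530975  0.24085608] [-3.08630165e+00 -5.80412492e-01  4.94738804e-04] 0.15
```

View pics/top0.png

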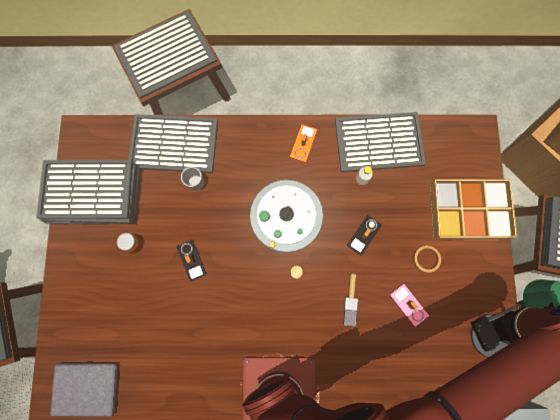

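View pics/side0.png

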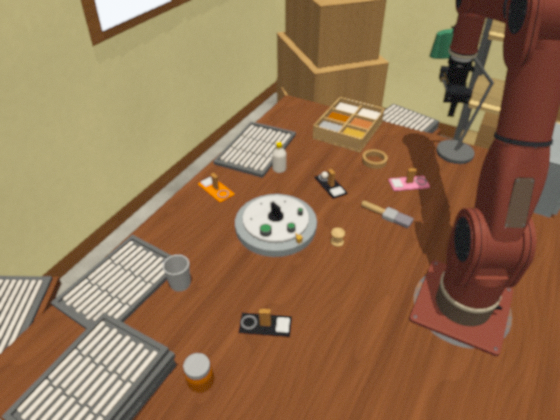

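Run:
```python
import cv2,numpy as np
t=cv2.imread("pics/top0.png")
a=cv2.resize(t[205:265,334:394],(380,380),interpolation=cv2.INTER_CUBIC)
b=cv2.resize(t[230:290,161:221],(380,380),interpolation=cv2.INTER_CUBIC)
cv2.imwrite("pics/trays.png",np.hstack([a,b]))
cv2.imwrite("pics/tur.png",cv2.resize(t[175:257,240:340],(800,656)[:2],interpolation=cv2.INTER_CUBIC)[:600])
```

```text
(no output)
```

View pics/trays.png

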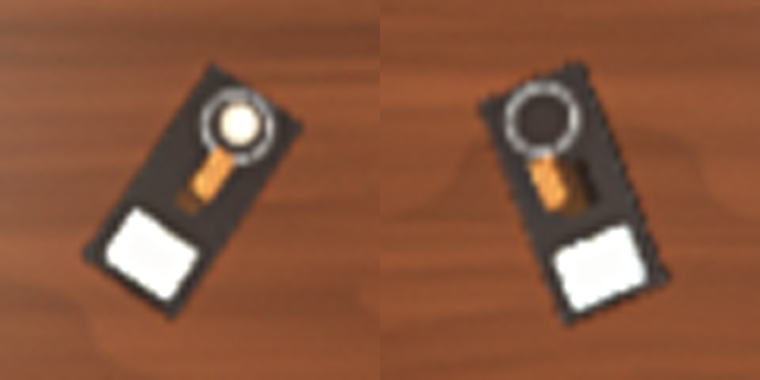

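View pics/tur.png

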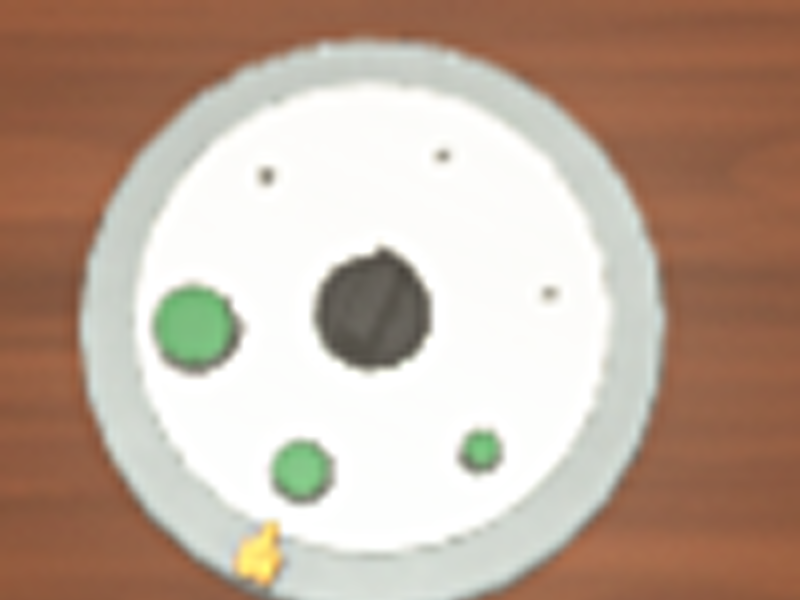

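```bash
cat > h.py <<'E'
import numpy as np,cv2
from scipy.optimize import least_squares
from scipy.spatial.transform import Rotation as R
from plant import r,jaws,imaging,monitor
def campose(n):
    c=imaging.calibration(n)
    if n=="wrist":
        T=np.eye(4);T[:3,:3]=R.from_rotvec(monitor.read_tool_rot()).as_matrix();T[:3,3]=monitor.read_tcp_pos()
        return c,T@c["T_tool_cam"]
    return c,np.array(c["pose"])
def proj(P,c,T):
    P=np.atleast_2d(P).astype(float); q=(P-T[:3,3])@T[:3,:3]; q=q*[1,-1,-1]
    K=np.array([[c["fx"],0,c["cx"]],[0,c["fy"],c["cy"]],[0,0,1]])
    return cv2.projectPoints(q,np.zeros(3),np.zeros(3),K,np.array(c["distortion"],float))[0][:,0]
def unproj(uv,z,c,T):
    K=np.array([[c["fx"],0,c["cx"]],[0,c["fy"],c["cy"]],[0,0,1]])
    u=cv2.undistortPoints(np.array(uv,float).reshape(-1,1,2),K,np.array(c["distortion"],float))[:,0]
    d=np.c_[u[:,0],-u[:,1],-np.ones(len(u))]@T[:3,:3].T
    return T[:3,3]+d*((np.asarray(z)-T[2,3])/d[:,2])[:,None]
def down(yaw): # tool z down, tool x at yaw in world
    c,s=np.cos(yaw),np.sin(yaw)
    return R.from_matrix(np.array([[c,s,0],[s,-c,0],[0,0,-1.]])).as_rotvec()
def tray_pts(): # plate corners top face, then grip top, pocket
    return np.array([[.065,.03,.006],[.065,-.03,.006],[-.065,-.03,.006],[-.065,.03,.006],[0,0,.062],[.042,0,.010]])
def place(p,x,y,a):
    c,s=np.cos(a),np.sin(a); p=np.asarray(p)
    return np.c_[x+c*p[:,0]-s*p[:,1],y+s*p[:,0]+c*p[:,1],p[:,2]]
E
cat > a.py <<'E'
from h import *
c,T=campose("top")
tc=np.array([[209,62],[302,125],[172,320],[83,257],[215,165],[238,127]])/6.333+[334,205]-.5+.08
def res(v): return (proj(place(tray_pts(),*v),c,T)-tc).ravel()
w=unproj(tc[:4],.006,c,T)
best=None
for a in np.arange(0,6.28,.7):
    s=least_squares(res,[w[:,0].mean(),w[:,1].mean(),a]); best=s if best is None or s.cost<best.cost else best
print("tray",best.x.round(4),res(best.x).round(1))
lp=np.array([[195,325],[302,470],[481,450],[258,553]])/8+[240,175]-.44
W=unproj(lp,[.067,.067,.067,.053],c,T);print(W.round(4))
def rv(v):
    x,y,a,q=v; b=a+q+np.pi+np.array([-1.047,0,1.047]); L=[[x+.075*np.cos(t),y+.075*np.sin(t)] for t in b]+[[x-.115*np.cos(a),y-.115*np.sin(a)]]
    return (np.array(L)-W[:,:2]).ravel()
s=least_squares(rv,[W[:,0].mean()+.03,W[:,1].mean(),0.3,0]);print("viewer",s.x.round(4),(rv(s.x)*1e3).round(1))
s2=least_squares(rv,[W[:,0].mean()+.03,W[:,1].mean(),-0.3,0]);print("viewer",s2.x.round(4),(rv(s2.x)*1e3).round(1))
E
python3 a.py
```

```text
tray [ 0.5166 -0.2937  5.6725] [ 0.3 -0.1  0.3 -0.3  0.4 -0.2 -0.3 -0.3 -0.4  1.2 -0.3 -0.3]
[[ 0.5723  0.0476  0.067 ]
 [ 0.5114  0.0031  0.067 ]
 [ 0.5196 -0.0706  0.067 ]
 [ 0.479   0.0215  0.053 ]]
viewer [ 0.5808 -0.0272 -0.4459  0.0283] [ 0.6 -0.2  0.8  0.1  0.5 -0.8 -1.9  0.9]
viewer [ 0.5808 -0.0272 -0.4459  0.0283] [ 0.6 -0.2  0.8  0.1  0.5 -0.8 -1.9  0.9]
```

Run:
```python
from h import *
for lab,p,ys in(("knob",[.581,-.027,.075],[-.446+k*.5236 for k in range(-6,7)]),("tray",[.5166,-.2937,.045],[5.6725-6.2832,5.6725-3.1416])):
    for y in ys:
        q=r.ik(p,down(y)); print(lab,round(y,2),None if q is None else np.round(q,2))
# final: pocket 
a=-.4459; vp=np.array([.5808,-.0272])-.075*np.array([np.cos(a),np.sin(a)]);print(vp)
for ty in np.arange(-3.14,3.14,.3927):
    g=vp-.042*np.array([np.cos(ty),np.sin(ty)])
    for f in(0,np.pi):
        q=r.ik([*g,.067+.05-.006+.045],down(ty+f)); print(round(ty,2),round(f,1),None if q is None else np.round(q,2))
```

```text
knob -3.59 [ 0.48  0.41 -0.62  1.79  0.28  1.03  0.88]
knob -3.06 [ 0.53  0.43 -0.68  1.79  0.31  1.03  1.38]
knob -2.54 [ 0.82  0.6  -1.09  1.78  0.58  1.14  1.71]
knob -2.02 [ 0.82  0.6  -1.09  1.78  0.58  1.14  2.23]
knob -1.49 [-0.93  0.67  1.22  1.86 -0.7   1.13 -2.52]
knob -0.97 [-0.93  0.67  1.22  1.86 -0.7   1.13 -2.  ]
knob -0.45 [ 0.33  0.38 -0.43  1.8   0.18  1.01 -2.19]
knob 0.08 [ 0.36  0.38 -0.47  1.8   0.2   1.01 -1.68]
knob 0.6 [ 0.4   0.39 -0.51  1.8   0.22  1.01 -1.17]
knob 1.12 [ 0.42  0.4  -0.54  1.79  0.24  1.02 -0.66]
knob 1.65 [ 0.44  0.4  -0.57  1.79  0.25  1.02 -0.15]
knob 2.17 [ 0.46  0.41 -0.6   1.79  0.26  1.02  0.37]
knob 2.7 [ 0.48  0.41 -0.62  1.79  0.28  1.03  0.88]
tray -0.61 [ 0.51  0.4  -0.08  1.8   0.04  0.94 -1.77]
tray 2.53 [ 0.79  0.44 -0.43  1.79  0.21  0.96  1.24]
[0.51313328 0.00514525]
-3.14 0 [ 0.54  0.29 -0.73  1.78  0.21  1.16  1.32]
-3.14 3.1 [ 0.41  0.26 -0.57  1.78  0.15  1.15 -1.78]
-2.75 0 [ 0.78  0.4  -1.09  1.77  0.38  1.2   1.55]
-2.75 3.1 [ 0.43  0.26 -0.63  1.79  0.16  1.15 -1.43]
-2.35 0 [ 0.77  0.37 -1.09  1.79  0.35  1.19  1.
[... 639 characters left out ...]
1.11  1.42]
0.39 0 [ 0.52  0.08 -0.61  1.96  0.05  1.11 -1.29]
0.39 3.1 [ 0.98  0.16 -1.11  1.95  0.16  1.13  1.77]
0.79 0 [ 0.52  0.1  -0.59  1.94  0.06  1.11 -0.88]
0.79 3.1 [ 0.98  0.19 -1.1   1.92  0.19  1.13  2.17]
1.18 0 [ 0.52  0.13 -0.58  1.91  0.08  1.12 -0.48]
1.18 3.1 [ 0.97  0.24 -1.1   1.89  0.23  1.15  2.54]
1.57 0 [ 0.52  0.17 -0.58  1.87  0.1   1.13 -0.1 ]
1.57 3.1 None
1.97 0 [ 0.52  0.21 -0.6   1.84  0.13  1.13  0.27]
1.97 3.1 [-1.06  0.33  1.24  1.91 -0.34  1.15 -2.44]
2.36 0 [ 0.52  0.24 -0.63  1.81  0.15  1.14  0.63]
2.36 3.1 [ 0.38  0.22 -0.47  1.81  0.11  1.14 -2.48]
2.75 0 [ 0.51  0.26 -0.66  1.79  0.18  1.15  0.98]
2.75 3.1 [ 0.4   0.24 -0.52  1.79  0.13  1.14 -2.13]
```

Run:
```python
from h import *
r.move_ptp([.581,-.027,.24],down(-.446))
c,T=campose("wrist"); im=imaging.snapshot("wrist"); np.save("T1.npy",T)
cv2.imwrite("pics/w1.png",im[...,::-1]); print(monitor.read_time_s(),monitor.read_joint_pos())
a=-.4459;x,y=.5808,-.0272
for q,rr,z in((a+np.pi-1.02,.075,.067),(a+np.pi+.028,.075,.067),(a+np.pi+1.075,.075,.067),(a+np.pi,.115,.053),(a,.02,.093),(a,-.02,.093)):
    print(proj([x+rr*np.cos(q),y+rr*np.sin(q),z],c,T).round(0))
```

```text
2.5917 [ 0.3887877   0.23412287 -0.48939972  1.61758252  0.11313208  1.31821105
 -2.13567599]
[[222. 235.]]
[[284. 267.]]
[[345. 232.]]
[[282. 294.]]
[[282. 184.]]
[[282. 225.]]
```

View pics/w1.png

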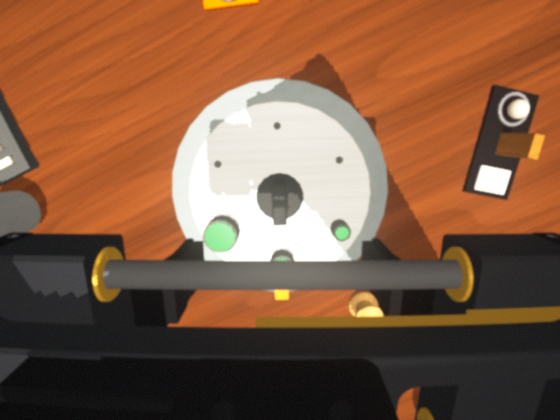

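Run:
```python
import cv2
t=cv2.imread("pics/w1.png")
cv2.imwrite("pics/w1k.png",cv2.convertScaleAbs(cv2.resize(t[160:250,220:340],(800,600),interpolation=cv2.INTER_CUBIC),alpha=1.8,beta=20))
cv2.imwrite("pics/w1t.png",cv2.resize(t[75:210,440:560],(533,600),interpolation=cv2.INTER_CUBIC))
```

```text
(no output)
```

View pics/w1k.png

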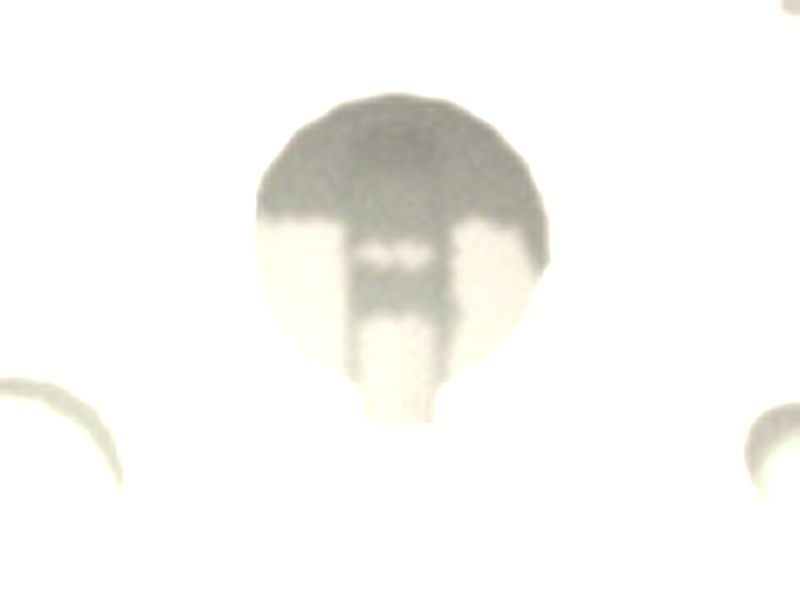

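View pics/w1t.png

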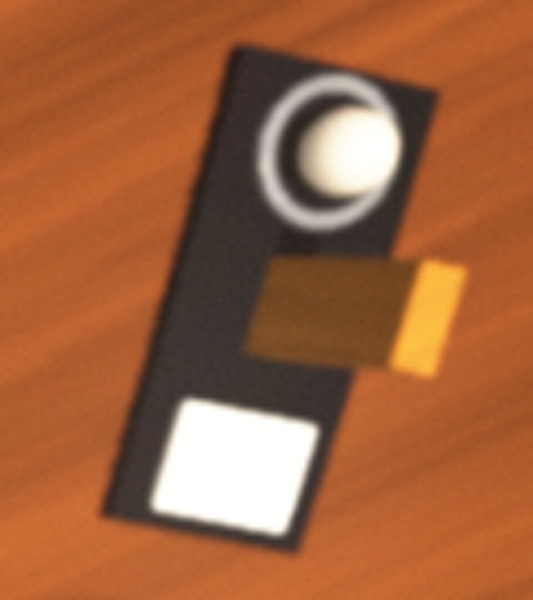

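Run:
```python
from h import *
jaws.set_gripper(0.5,30)
p=[.581,-.0262]
r.movel([*p,.13],down(-.446))
print(r.movel([*p,.077],feed=.08,until_force=12))
jaws.set_gripper(0,30)
print(monitor.read_gripper_width()*87,monitor.read_ft_force().round(1) if hasattr(monitor.read_ft_force(),'round') else monitor.read_ft_force(),monitor.read_tcp_pos())
q=np.array(monitor.read_joint_pos())
for d in(.35,.7,1.03):
    t=q.copy();t[6]+=d;r.movej(t);print(np.round(monitor.read_ft_force(),1),np.round(monitor.read_torque(),2),monitor.read_time_s())
jaws.set_gripper(0.5)
r.dwell(.3)
print(monitor.read_tcp_pos(),monitor.read_time_s())
```

```text
False
13.883896574047544 [ 3.9  3.3 -1.7] [ 0.58185511 -0.02483484  0.07726994]
[ 0.7 -0.1 -0.9] [-0.1   0.01 -0.12] 6.3167
[ 0.9 -1.5 -0. ] [-0.39 -0.02  0.2 ] 6.7417
[ 1.2 -3.1 -2.2] [-0.58 -0.2   0.07] 7.1583
[ 0.5818678  -0.02482256  0.07728802] 8.2667
```

Run:
```python
from h import *
p=monitor.read_tcp_pos()
r.movel([p[0],p[1],.16],feed=.12)
r.movel([.60,-.16,.26],down(-.61),feed=.15)
jaws.set_gripper(0.6)
c,T=campose("wrist"); im=imaging.snapshot("wrist"); np.save("T2.npy",T)
cv2.imwrite("pics/w2.png",im[...,::-1])
t=imaging.snapshot("top");cv2.imwrite("pics/t2.png",cv2.resize(t[175:260,240:340],(700,595),interpolation=cv2.INTER_CUBIC)[...,::-1])
print(monitor.read_time_s(),monitor.read_tcp_pos())
```

```text
11.05 [ 0.59996692 -0.16000844  0.25998667]
```

View pics/w2.png

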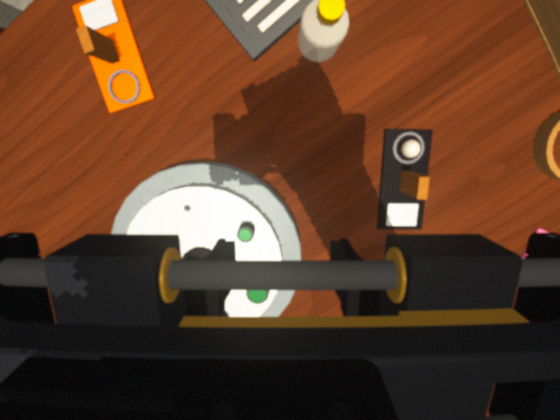

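View pics/t2.png

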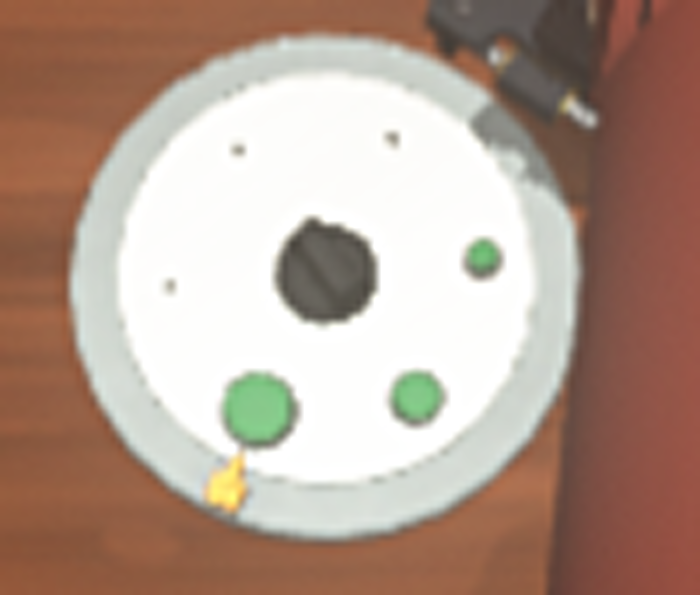

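Run:
```python
from h import *
c,T=campose("top")
print("wide",unproj(np.array([[260,409]])/7+[240,175]-.43,[.067],c,T).round(4))
t=cv2.imread("pics/w2.png");cv2.imwrite("pics/w2t.png",cv2.convertScaleAbs(cv2.resize(t[120:240,360:450],(450,600),interpolation=cv2.INTER_CUBIC),alpha=1.6,beta=20))
```

```text
wide [[0.5125 0.0051 0.067 ]]
```

View pics/w2t.png

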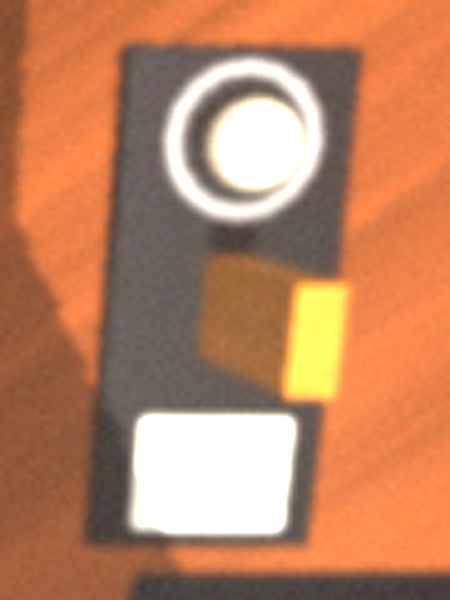

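Run:
```python
from h import *
c=imaging.calibration("wrist");T=np.load("T2.npy")
tc=np.array([[129,44],[362,48],[307,542],[90,540],[316,341],[244,140]])/5+[360,120]-.4
def res(v): return (proj(place(tray_pts(),*v),c,T)-tc).ravel()
s=least_squares(res,[.5166,-.2937,-.6107]);print(s.x.round(4),res(s.x).round(1))
```

```text
[ 0.5169 -0.2921 -0.6145] [-0.4 -0.6  0.4 -0.4  0.3  0.8 -0.4  1.1  0.1 -0.2  0.  -0.4]
```

Run:
```python
from h import *
p=[.5169,-.2927];o=down(-.6125)
jaws.set_gripper(0.4,30)
r.movel([*p,.13],o,feed=.15)
print(r.movel([*p,.046],feed=.06,until_force=10))
jaws.set_gripper(0,30)
print(monitor.read_gripper_width()*87,monitor.read_tcp_pos(),monitor.read_time_s())
r.movel([*p,.09],feed=.03)
c,T=campose("wrist");cv2.imwrite("pics/w3.png",imaging.snapshot("wrist")[...,::-1])
cv2.imwrite("pics/s3.png",imaging.snapshot("side")[...,::-1])
print(np.round(monitor.read_ft_force(),2),monitor.read_time_s())
```

```text
False
12.039616629883586 [ 0.51689949 -0.29272595  0.04604162] 15.2917
[ 0.02 -0.34 -2.1 ] 17.0083
```

View pics/w3.png

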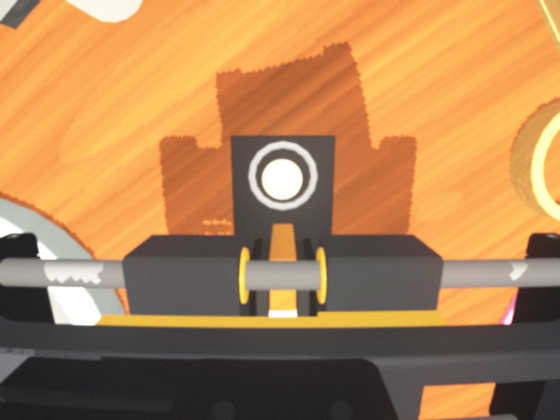

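View pics/s3.png

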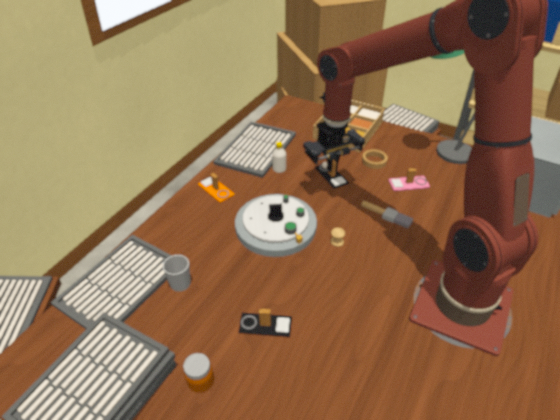

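```bash
python3 - <<'E'
from h import *
ty=-.45
v=np.array([.5138,.0066]);g=v-.042*np.array([np.cos(ty),np.sin(ty)])
p=[.5169,-.2927]
c,T=campose("wrist")
print("ring exp",proj(place([[.042,0,.09-.046+.010]],.5169,-.2927,-.6125),c,T))
r.movel([*p,.18],feed=.05)
r.movel([*g,.18],down(ty),feed=.07)
r.dwell(.3)
cv2.imwrite("pics/w4.png",imaging.snapshot("wrist")[...,::-1])
r.movel([*g,.157],feed=.03)
r.dwell(.5)
c,T=campose("wrist");im=imaging.snapshot("wrist");cv2.imwrite("pics/w5.png",im[...,::-1])
cv2.imwrite("pics/s5.png",imaging.snapshot("side")[...,::-1])
cv2.imwrite("pics/t5.png",imaging.snapshot("top")[...,::-1])
print("ring exp",proj([*v,.121],c,T))
for n,q in(("side",[*v,.121]),("side",[*v,.067]),("top",[*v,.121])): 
    cc,TT=campose(n);print(n,proj(q,cc,TT))
print(monitor.read_tcp_pos(),monitor.read_tool_rot(),down(ty),monitor.read_time_s())
E
python3 -c "
import cv2,numpy as np
s=cv2.imread('pics/s5.png');cv2.imwrite('pics/s5c.png',cv2.resize(s[160:270,210:350],(760,597),interpolation=cv2.INTER_CUBIC))
s=cv2.imread('pics/t5.png');cv2.imwrite('pics/t5c.png',cv2.resize(s[175:275,240:340],(590,590),interpolation=cv2.INTER_CUBIC))"
```

```text
ring exp [[283.16335784 174.65167662]]
ring exp [[283.66755398 174.96091483]]
side [[291.25711836 209.9669643 ]]
side [[291.05104126 223.75323405]]
top [[275.91964574 229.96645605]]
[0.47595413 0.02490029 0.15697966] [-3.06240858e+00  7.00846823e-01  1.16310949e-04] [ 3.06240601 -0.70090931  0.        ] 25.6
```

View pics/w5.png

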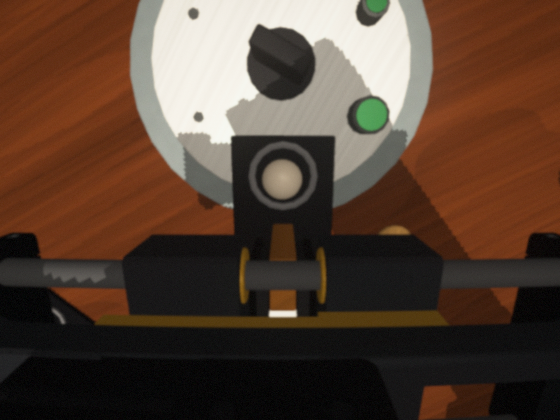

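View pics/s5c.png

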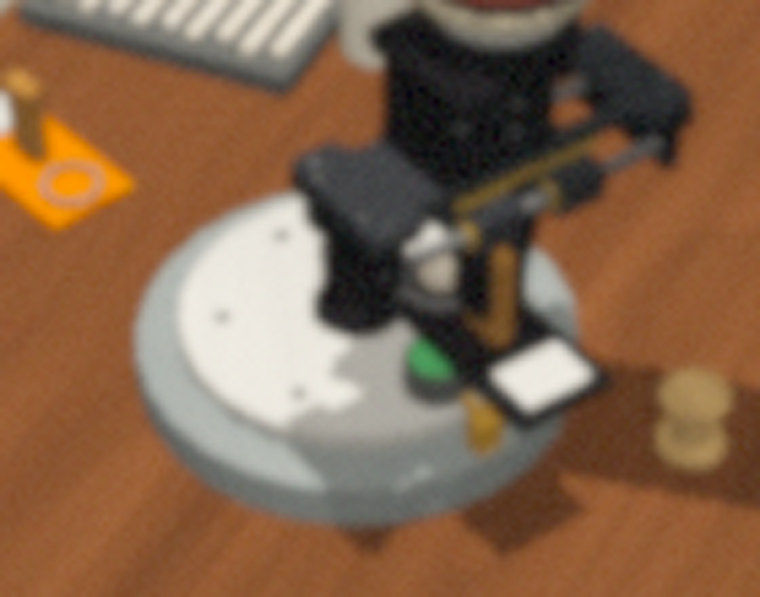

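View pics/t5c.png

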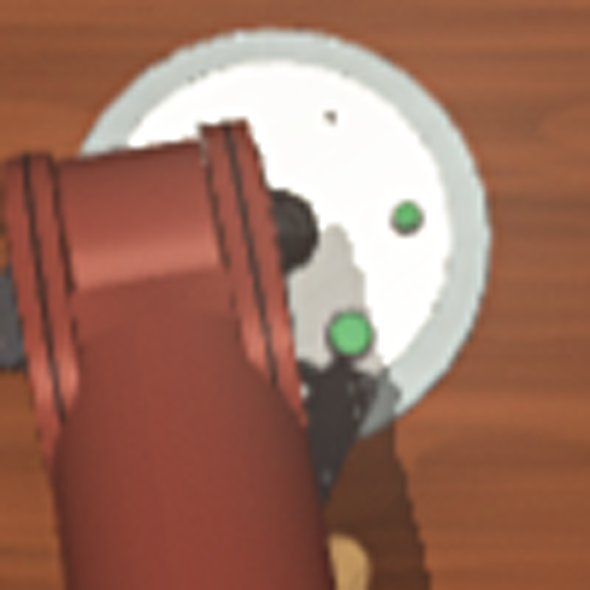

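Run:
```python
from h import *
c,T=campose("wrist")
L=unproj([[371,115],[375,4]],[.067,.067],c,T)[:,:2];print(L)
ax=unproj([[281,63]],[.051],c,T)[0,:2];print("foot centre",ax)
rng=unproj([[283,176]],[.121],c,T)[0];print("ring",rng)
def rv(v): return np.r_[[v[0]+.075*np.cos(v[2])-L[0,0],v[1]+.075*np.sin(v[2])-L[0,1],v[0]+.075*np.cos(v[2]+1.047)-L[1,0],v[1]+.075*np.sin(v[2]+1.047)-L[1,1]],ax-v[:2]]
s=least_squares(rv,[*ax,-2.6]);x,y,t=s.x;print(s.x,rv(s.x).round(4));print("wide",x+.075*np.cos(t-1.047),y+.075*np.sin(t-1.047))
# level / settle
print(np.round(monitor.read_dq(),4),monitor.read_gripper_width()*87,monitor.read_time_s())
```

```text
[[ 0.51928415 -0.06581541]
 [ 0.5857871  -0.09683623]]
foot centre [ 0.58153071 -0.02405621]
ring [0.51339931 0.00722971 0.121     ]
[ 0.58113934 -0.02329317 -2.54694088] [-0.0003  0.0005  0.0007 -0.0013  0.0004 -0.0008]
wide 0.5136825987853946 0.00948773893468911
[ 0.0007 -0.0002 -0.0002  0.0002 -0.0003 -0.0003  0.0002] 11.90703454811619 25.6
```

Run:
```python
from h import *
r.dwell(.5);print(monitor.read_tcp_pos(),np.abs(monitor.read_dq()).max(),monitor.read_time_s());r.sign_off()
```

```text
[0.47597849 0.02488202 0.15699068] 0.001276679736007811 26.1
the job is handed in; nothing more can be done
```

I handed the job in at 26.1 s. The turret is one click counter-clockwise, and the arm is holding the bead tray still and level over the widest lens.

- **Turret:** I pinched the knob, turned it about 1.03 rad counter-clockwise and let go. The top picture then showed the widest lens at the brass pointer. A later wrist-camera fit put it within about 0.01 rad of the pointer's direction.
- **Tray:** I took the black tray with the white bead in its ring, at about (364, 235) in the first top picture. The empty black tray at about (191, 260) and the orange and pink look-alikes were not touched.
- **Last checks:**
  - The wrist picture showed the bead still in its pocket.
  - The jaws were closed to 11.9 mm on the 12 mm fin.
  - By the arm's height, the pocket floor is about 50 mm above the lens top. I did not measure this height from the pictures.
  - The arm's joint speeds were close to zero.
- **Disagreement:** my estimates of the lens centre spread by about 4 mm in y, from 0.005 to 0.0095 m. The pocket is at y = 0.007 m, near the middle of that range, so it should be centred within about 2–3 mm. In the last side and top pictures the arm and tray partly hid the lens and pocket, so they confirm this only roughly.

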